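# Find the full sweet tin in the sample carton

### The job

Fold the carton's half-open lid back until it stands upright and leave it standing so. Then heft the three identical tins in the carton, find the heaviest by feel, and finish while holding it up in the gripper, upright and still, its base at least 5 cm above the carton's rim; the program ends holding it and nothing else may carry it. The two lighter tins stay standing upright in the carton, no tin is tipped over, and everything else stays where it is.

Things in the scene. Friction and masses are not known exactly. Their poses are not given: they have to be found in the camera images.
- carton: shallow open cardboard carton fixed to the table, 180 mm (its x, front to back) by 470 mm (its y) by 95 mm high, walls and floor 5 mm thick; origin at the centre of its underside on the table, x towards the hinge at its far side. Three tins and a squat jar stand in it in a row along y, near y = -165, -55, 55 and 165 mm (up to 12 mm off), in any order
- lid (a joint): angle of the carton's lid about its hinge, rad: 0 closed flat, grows as the free edge rises, 1.57 upright, at most 2.4. The hinge is stiff (0.35 N m): the lid stays at whatever angle it is left
- lid_hinge (a point): middle of the lid's hinge line, on the top of the carton's far wall, 90 mm from the carton's centre along its x and 95 mm above the table; the hinge runs along the carton's y
- lid_edge (a point): middle of the lid's free edge, on its underside, 180 mm from the hinge line. The lid is a stiff cardboard panel 180 by 470 by 6 mm with a clear window, 160 g; its free edge is on the robot's side while it is less than upright, and can be pushed up and back from that side
- tin_a_center (a point): one of three tins that look exactly alike (closed plain metal cylinders, diameter 64 mm, height 80 mm, not to be opened) standing on the carton's floor; the point is at the tin's centre, 40 mm above its base, z up along the tin. Each weighs under 0.5 kg. One of the three, and it may be any, is at least 150 g heavier than either of the other two, which are within 80 g of each other
- tin_b_center (a point): one of three tins that look exactly alike (closed plain metal cylinders, diameter 64 mm, height 80 mm, not to be opened) standing on the carton's floor; the point is at the tin's centre, 40 mm above its base, z up along the tin. Each weighs under 0.5 kg. One of the three, and it may be any, is at least 150 g heavier than either of the other two, which are within 80 g of each other
- tin_c_center (a point): one of three tins that look exactly alike (closed plain metal cylinders, diameter 64 mm, height 80 mm, not to be opened) standing on the carton's floor; the point is at the tin's centre, 40 mm above its base, z up along the tin. Each weighs under 0.5 kg. One of the three, and it may be any, is at least 150 g heavier than either of the other two, which are within 80 g of each other
- jar_center (a point): squat amber glass jar with white cap, diameter 54 mm, height 50 mm, standing in the row among the tins; the point is at its centre, 25 mm above its base. Leave it be
- tape: roll of tape standing flat on the table, diameter 90 mm, height 48 mm, in front of the carton; origin at the centre of its underside. Leave it be
- spray: amber spray bottle, diameter 68 mm, height 185 mm; origin at the centre of its underside. Leave it be
- mug: white mug, diameter 80 mm, height 90 mm; origin at the centre of its underside. Leave it be
- minibox: small closed cardboard box 110 by 75 by 45 mm; origin at the centre of its underside. Leave it be
- driver: screwdriver lying on the table; origin about its middle, on the table. Leave it be

How it is judged:
On the way, in this order (a step that is already met when the one before it is completed fails the run):
1. the lid stands upright by itself (value of joint lid between 1.39 and 1.75 rad and contact force between lid and the fingers below 0.5 N), for 0.2 s.
2. the heaviest tin is held up clear of the carton, the two lighter ones (each pressing on the carton's floor with less than 2.9 N) standing in it (height (world z) of any of tin_a_center, tin_b_center, tin_c_center above 0.18 m and ((height (world z) of tin_a_center above 0.18 m and contact force between tin_a and the fingers above 2 N and angle between tin_a_center's own z axis and vertical below 0.35 rad and linear speed of tin_a below 0.03 m/s and contact force between tin_a and carton below 0.2 N) or (contact force between tin_a and carton between 0.8 and 2.9 N and contact force between tin_a and the fingers below 0.3 N and angle between tin_a_center's own z axis and vertical below 0.15 rad)) and ((height (world z) of tin_b_center above 0.18 m and contact force between tin_b and the fingers above 2 N and angle between tin_b_center's own z axis and vertical below 0.35 rad and linear speed of tin_b below 0.03 m/s and contact force between tin_b and carton below 0.2 N) or (contact force between tin_b and carton between 0.8 and 2.9 N and contact force between tin_b and the fingers below 0.3 N and angle between tin_b_center's own z axis and vertical below 0.15 rad)) and ((height (world z) of tin_c_center above 0.18 m and contact force between tin_c and the fingers above 2 N and angle between tin_c_center's own z axis and vertical below 0.35 rad and linear speed of tin_c below 0.03 m/s and contact force between tin_c and carton below 0.2 N) or (contact force between tin_c and carton between 0.8 and 2.9 N and contact force between tin_c and the fingers below 0.3 N and angle between tin_c_center's own z axis and vertical below 0.15 rad))), for 0.2 s.
At the end, for the whole second after the job is handed in: the heaviest tin is held still by the fingers, upright within 20 degrees, its centre above 0.18 m, touching nothing else; the lid is upright within 10 degrees; the two lighter tins stand released on the carton's floor (each pressing on it with under 2.9 N) (all of step 2 and value of joint lid between 1.39 and 1.75 rad); the arm keeps its last pose, push and grip.
It fails at once if a tin is tipped over (angle between any of tin_a_center, tin_b_center, tin_c_center's own z axis and vertical above 0.7 rad).
It fails at once if another thing is moved by more than 4 cm (distance of any of jar_center, tape, spray, mug, minibox, driver from where it was at the start of the episode above 0.04 m).
It also fails if it takes over 64 s, if anything falls off the work surface, if the arm or the gripper's body presses on something with over 40 N, if the wrist force passes 120 N, or if a joint passes its speed limit or range.

### The arm

A 7-joint arm with a two-finger parallel gripper is mounted at the origin on the work surface. World frame = base frame: x ahead of the robot, y to its left, z up, the work surface at z = 0. Lengths are in m, angles in rad, forces in N, time in s.
With the tool pointing down it reaches from about 0.35 to 0.9 m from the base axis. Payload 8.1 kg.
Tool frame: the origin (TCP) lies at the centre of the arm's flange, where the gripper is bolted on; the fingertips stand 178 mm ahead of it and the grasp point (between the pads) lies 159 mm ahead of it; z points along the fingers, y is the line along which they close (so a half turn about z gives the same grasp; the last joint's range is limited). The gripper opens to 92 mm and grips with 3 to 60 N. Pads are 19 mm wide; open, the fingers measure 130 mm over their backs; the gripper's body (75 mm by 190 mm) begins 47 mm behind the grasp point.
Start: joints at [1.108, 0.434, 0.025, 1.573, -0.012, 1.134, -0.075], TCP at [0.22, -0.585, 0.405] pointing down, gripper open.
Joint ranges: [-2.62, 2.62], [-0.44, 2.09], [-1.27, 1.32], [0.08, 2.57], [-1.32, 4.46], [0.12, 2], [-2.74, 2.74]. Speed limits (rad/s): [2.22, 2.22, 3.01, 3.01, 3.14, 3.14, 3.14].

### API

Orientations are given as a rotation vector (axis times angle).
In Python, from cell import arm gives the robot as it stands. The module is installed in compiled form; this text tells all that it offers.
- The arm moves only by the shell command python3 -m inch 'ROWS' [FORCE]. ROWS is text: rows parted by semicolons, each of 5 numbers parted by spaces: the shift along the tool's x, y, z in m, then the turn about the tool's z in rad, then the finger opening in m, from 0 to 0.0918. In form: x y z roll fingers; .... A call has 1 to 5 rows; each row is the pose to reach, as a shift and turn from the pose commanded when the call began, along the tool's axes at that moment; what a row does not reach only later rows make up. A row lasts 1/10 s, in which the tool goes at most 50 mm and 8.59 degrees, less where a joint would pass 70% of its speed; a pose out of reach is approached as far as the arm can. A call with a gripper value outside its range is refused whole. The fingers move at their own pace and stop on an object; FORCE is the grip in N (left out, the last holds). Time passes only in rows, so rows that repeat a pose let the fingers close. It gives the time, the measured TCP pose, the force, the opening and the grip force at its end, in the units of the state.
- arm.observe(): the state, without advancing time (a new reading comes with each control period).
- arm.get_image(name): name is "side" or "top"; returns the picture (384x512x3 uint8, red, green, blue); there is no depth.
- arm.get_calibration(name): a dict with "intrinsics" (3x3 intrinsics, pixels), "pose" (4x4, takes a point from camera to world coordinates). Camera axes: x right, y up, looking along -z (the intrinsics and any distortion apply to the point x, -y, -z); pixel columns grow to the right and rows downward; lengths in m; the calibration is good to about 2 mm. A picture is of the moment at which its call begins. get_calibration takes no time and is no camera call.
- arm.sign_off(): hands the job in; it is judged then, once.
Trained networks look in the newest picture that a camera, given by its name, has taken for a name from the list of things; names that differ only in an ending like _2 or _b are one class to them, and where a whole thing is asked for, a point or a joint stands for the part that bears it (a point fixed in the world has none). Each returns a list of dicts, best first, with "conf" (0 to 1); they miss things now and then, are a little off and sometimes report something else, mostly with a low value. They report only what shows in the picture. A call takes as long as a camera call.
- arm.look_for(camera, query): "point" ([row, column] in pixels, amid what is visible of it).
- arm.silhouettes(camera, query): "region" (384x512 bool, what is visible of it) and "point" ([row, column] in pixels, amid what is visible of it).
- arm.place_of(camera, query): "point" ([row, column] in pixels: a listed point, or the origin of a listed thing).
The state is a dict: "clock": time; "joints": joint angles; "dq": joint speeds; "joint_efforts": joint torques, N m; "position": TCP position; "ee_rot": TCP orientation; "force": force on the tool from outside, world axes, zero at the start; "ft_torque": the same for the moment, N m; "width": opening from 0.0 (shut) to 1.0 (fully open); "gripper_force": force on a finger pad.
Only numpy, scipy, OpenCV 4.12 (cv2) and the standard library are available. Lean on these libraries where they do the work, as an engineer would, in place of code of your own. Each camera call takes 0.05 s, during which the arm holds its last target. There are 200 camera calls.

## Working session

There is one attempt and no reset: what is moved stays moved. The work goes in short steps, Python scripts to look and compute and a shell command to move; the robot and the scene stay as the last step left them, time stands still between calls to the robot, and variables do not carry over. Pictures are saved under pics/ and viewed, at most 10 in all, crops included, and the job is handed in when it is done.

```bash
mkdir -p pics; ls
python3 - <<'E'
from cell import arm
import cv2,numpy as np
s=arm.observe(); print({k:np.round(v,3) for k,v in s.items()})
for n in("side","top"):
    im=arm.get_image(n); cv2.imwrite(f"pics/{n}0.png",im[...,::-1])
    c=arm.get_calibration(n); print(np.round(c["intrinsics"],1).tolist(),np.round(c["pose"],3).tolist(),[k for k in c])
    for q in("carton","lid","lid_hinge","lid_edge","tin_a_center","jar_center","tape","spray","mug","minibox","driver"):
        print(n,q,[(np.round(d["point"]).tolist(),round(d["conf"],2)) for d in arm.place_of(n,q)][:5])
print(arm.observe()["clock"])
E
```

```text
pics
{'clock': np.float64(0.0), 'joints': array([ 1.108,  0.435,  0.025,  1.574, -0.012,  1.134, -0.075]), 'dq': array([ 0.   , -0.   , -0.   , -0.001,  0.001, -0.001, -0.001]), 'joint_efforts': array([ 2.0000e-03, -6.6786e+01,  9.8600e-01, -3.1447e+01, -6.0000e-02,
        4.3000e-02,  0.0000e+00]), 'position': array([ 0.22 , -0.585,  0.404]), 'ee_rot': array([-3.089e+00, -5.620e-01,  1.000e-03]), 'force': array([-0.543, -0.058,  0.417]), 'ft_torque': array([-0.005, -0.032,  0.019]), 'gripper_force': np.float64(0.0), 'width': np.float64(1.0)}
[[487.5, 0.0, 250.8], [0.0, 487.5, 200.0], [0.0, 0.0, 1.0]] [[-0.7, 0.462, -0.544, -0.23], [-0.714, -0.474, 0.515, 0.705], [-0.02, 0.749, 0.662, 1.026], [0.0, 0.0, 0.0, 1.0]] ['intrinsics', 'pose']
side carton [([220.0, 239.0], 0.91), ([174.0, 252.0], 0.23)]Traceback (most recent call last):
  File "<stdin>", line 8, in <module>
ValueError: it knows: carton, driver, jar_center, lid_edge, lid_hinge, minibox, mug, spray, tape, tin_a_center, tin_b_center, tin_c_center
```

```bash
cat > h.py <<'E'
from cell import arm
import numpy as np,cv2
def ray(n,p):
    c=arm.get_calibration(n);K=np.array(c["intrinsics"]);T=np.array(c["pose"])
    d=np.linalg.inv(K)@[p[1],p[0],1]; d=T[:3,:3]@(d*[1,-1,-1]); return T[:3,3],d
def atz(n,p,z):
    o,d=ray(n,p); return o+d*(z-o[2])/d[2]
def proj(n,X):
    c=arm.get_calibration(n);K=np.array(c["intrinsics"]);T=np.array(c["pose"])
    q=T[:3,:3].T@(np.array(X)-T[:3,3]); q=K@(q*[1,-1,-1]); return q[1]/q[2],q[0]/q[2]
def tri(p1,p2,n1="side",n2="top"):
    o1,d1=ray(n1,p1);o2,d2=ray(n2,p2)
    t=np.linalg.lstsq(np.c_[d1,-d2],o2-o1,rcond=None)[0]
    a,b=o1+d1*t[0],o2+d2*t[1]; return (a+b)/2,np.linalg.norm(a-b)
def snap(n,f):
    cv2.imwrite(f"pics/{f}.png",arm.get_image(n)[...,::-1])
E
python3 - <<'E'
from h import *
Z=dict(carton=0,lid_hinge=.095,tin_a_center=.045,jar_center=.03,tape=0,spray=0,mug=0,minibox=0,driver=0,lid_edge=.2)
for n in("side","top"):
    snap(n,n+"1")
    c=arm.get_calibration(n); print(n,np.round(c["pose"],3).tolist())
    for q in Z:
        print(n,q,[(np.round(d["point"]).tolist(),round(d["conf"],2),np.round(atz(n,d["point"],Z[q]),3).tolist()) for d in arm.place_of(n,q)][:4])
print(arm.observe()["clock"])
E
```

```text
side [[-0.7, 0.462, -0.544, -0.23], [-0.714, -0.474, 0.515, 0.705], [-0.02, 0.749, 0.662, 1.026], [0.0, 0.0, 0.0, 1.0]]
side carton [([222.0, 241.0], 0.59, [0.563, -0.003, 0.0])]
side lid_hinge [([189.0, 217.0], 0.63, [0.64, 0.016, 0.095])]
side tin_a_center [([202.0, 251.0], 0.66, [0.57, -0.053, 0.045]), ([224.0, 242.0], 0.43, [0.517, 0.034, 0.045])]
side jar_center [([251.0, 205.0], 0.54, [0.527, 0.167, 0.03])]
side tape [([272.0, 259.0], 0.89, [0.386, 0.097, 0.0])]
side spray [([162.0, 340.0], 0.89, [0.531, -0.447, 0.0])]
side mug [([176.0, 377.0], 0.83, [0.396, -0.47, 0.0]), ([185.0, 274.0], 0.42, [0.61, -0.197, 0.0])]
side minibox [([303.0, 103.0], 0.85, [0.6, 0.455, 0.0])]
side driver [([218.0, 305.0], 0.68, [0.435, -0.151, 0.0]), ([302.0, 111.0], 0.45, [0.587, 0.44, 0.0])]
side lid_edge [([172.0, 252.0], 0.58, [0.53, -0.021, 0.2])]
top [[0.022, 0.992, -0.124, 0.349], [-1.0, 0.022, -0.003, -0.013], [0.0, 0.124, 0.992, 1.536], [0.0, 0.0, 0.0, 1.0]]
top carton [([197.0, 247.0], 0.8, [0.553, -0.002, 0.0])]
top lid_hinge [([168.0, 243.0], 0.91, [0.654, 0.017, 0.095])]
top tin_a_center [([194.0, 263.0], 0.55, [0.563, -0.066, 0.045]), ([225.0, 289.0], 0.52, [0.44, -0.171, 0.045])]
top jar_center [([206.0, 206.0], 0.41, [0.51, 0.16, 0.03])]
top tape [([203.0, 357.0], 0.66, [0.542, -0.452, 0.0]), ([238.0, 224.0], 0.47, [0.384, 0.089, 0.0])]
top spray [([200.0, 357.0], 0.86, [0.551, -0.453, 0.0])]
top mug [([238.0, 364.0], 0.8, [0.397, -0.481, 0.0])]
top minibox [([186.0, 141.0], 0.56, [0.589, 0.435, 0.0])]
top driver [([227.0, 287.0], 0.76, [0.434, -0.168, 0.0])]
top lid_edge [([197.0, 246.0], 0.78, [0.526, -0.0, 0.2]), ([191.0, 263.0], 0.67, [0.55, -0.061, 0.2])]
1.2
```

View pics/side1.png

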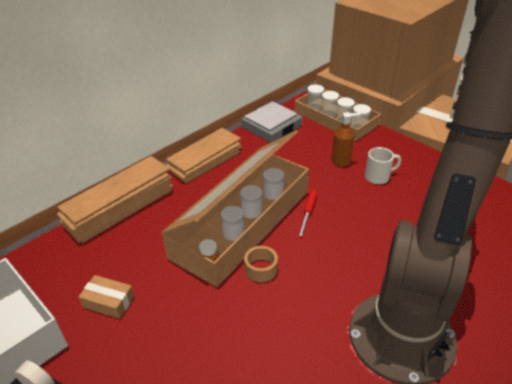

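View pics/top1.png

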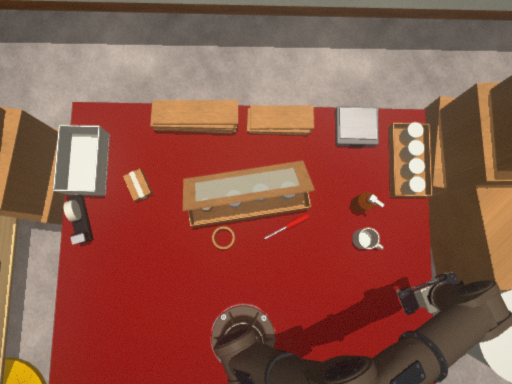

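Run:
```python
from h import *
print(tri([172,252],[197,246]), tri([189,217],[168,243]))
a=cv2.imread("pics/top1.png")[150:240,170:325];b=cv2.imread("pics/side1.png")[120:285,150:320]
cv2.imwrite("pics/ct.png",cv2.resize(a,None,fx=5,fy=5,interpolation=2));cv2.imwrite("pics/cs.png",cv2.resize(b,None,fx=3.5,fy=3.5,interpolation=2))
```

```text
(array([ 0.52061791, -0.00402864,  0.21483172]), np.float64(0.013699798338685471)) (array([0.65348285, 0.01277855, 0.08677598]), np.float64(0.009827155164812652))
```

View pics/ct.png

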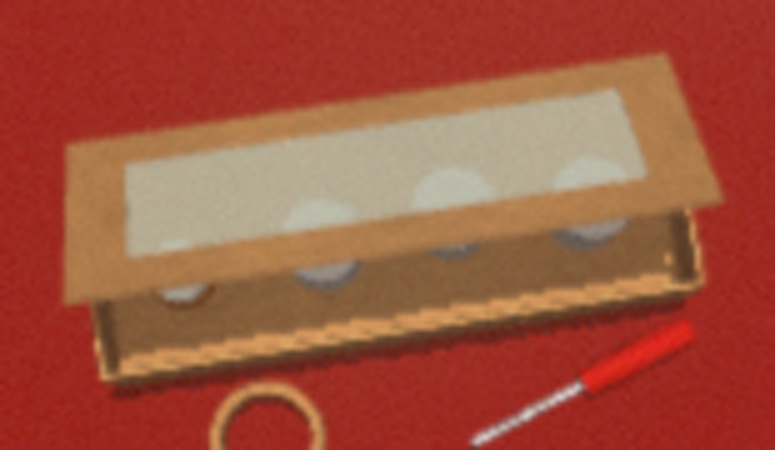

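View pics/cs.png

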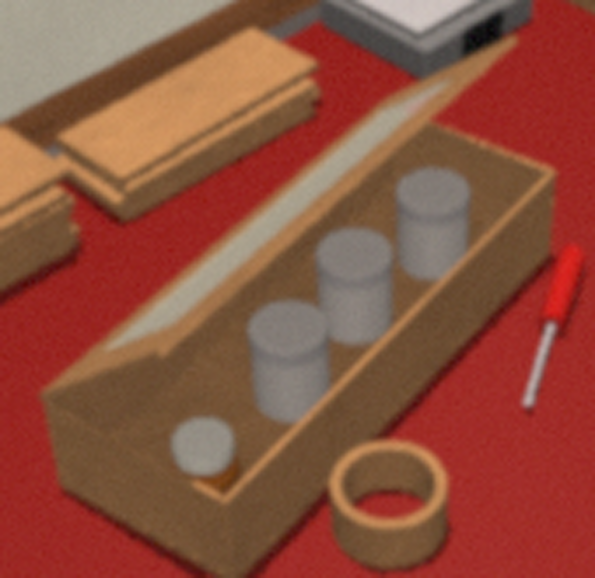

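Run:
```python
from h import *
T=lambda x,y:(150+y/5,170+x/5); S=lambda x,y:(120+y/3.5,150+x/3.5)
P={}
for k,n,p,z in [("FLt","top",T(105,380),.095),("FRt","top",T(702,288),.095),("FLs","side",S(222,497),.095),("FRs","side",S(553,172),.095),("HLs","side",S(43,395),.095),("HLt","top",T(67,145),.095),("HRt","top",T(667,53),.095),
 ("t1","side",S(288,328),.085),("t2","side",S(355,250),.085),("t3","side",S(433,190),.085),("jar","side",S(203,442),.055)]:
    P[k]=atz(n,p,z); print(k,np.round(P[k],3))
print(tri(S(165,352),T(65,303)),tri(S(517,40),T(722,200)))
for a,b in(("FRt","FLt"),("FRs","FLs"),("HRt","HLt")):
    d=P[b]-P[a]; print(np.linalg.norm(d),np.degrees(np.arctan2(-d[0],d[1])))
```

```text
FLt [0.426 0.209 0.095]
FRt [ 0.506 -0.247  0.095]
FLs [0.433 0.212 0.095]
FRs [ 0.511 -0.244  0.095]
HLs [0.61  0.241 0.095]
HLt [0.607 0.246 0.095]
HRt [ 0.69  -0.219  0.095]
t1 [0.538 0.05  0.085]
t2 [ 0.569 -0.055  0.085]
t3 [ 0.578 -0.161  0.085]
jar [0.515 0.164 0.055]
(array([0.47172465, 0.21958068, 0.21943843]), np.float64(0.001328379162325558)) (array([ 0.55670329, -0.24099627,  0.21388136]), np.float64(0.0008254718254774164))
0.46255302477327387 10.058960717714726
0.46271891165660023 9.622674719822308
0.47214492641126055 10.155574440618109
```

```bash
cat >> h.py <<'E'
from scipy.spatial.transform import Rotation as R
YAW=0.174; C=np.array([.559,-.003,0]); EX=np.array([np.cos(YAW),np.sin(YAW),0]);EY=np.array([-EX[1],EX[0],0])
def c2w(x,y,z): return C+x*EX+y*EY+np.array([0,0,z])
def w2c(p): d=np.array(p)-C; return np.array([d@EX,d@EY,d[2]])
def plan(x,y,z):
    "shift in tool axes to bring TCP to carton coords; roll to align tool y with carton y"
    s=arm.observe(); M=R.from_rotvec(s["ee_rot"]).as_matrix()
    t=M.T@EY; r=np.arctan2(-t[0],t[1]); r=(r+np.pi/2)%np.pi-np.pi/2
    print("t",round(float(s["clock"]),2),"shift",np.round(M.T@(c2w(x,y,z)-s["position"]),4),"roll",round(r,3),"| now carton",np.round(w2c(s["position"]),4),"F",np.round(s["force"],2),"w",round(s["width"]*.0918,4),"gf",round(float(s["gripper_force"]),1),"tooly",np.round(M[:,1],2),"toolx",np.round(M[:,0],2), "j7",round(s["joints"][6],2))
E
python3 -c "
from h import *
plan(-.20,0,.378)"
```

```text
t 1.2 shift [ 0.3256 -0.4624  0.0267] roll 0.186 | now carton [-0.4346 -0.5145  0.4047] F [-0.11 -0.67  0.14] w 0.0918 gf 0.0 tooly [ 0.35 -0.94  0.  ] toolx [ 0.94  0.35 -0.  ] j7 -0.08
```

```bash
python3 -m inch '0.028 -0.040 0 0.1 0.05; 0.056 -0.080 0 0.186 0.03; 0.084 -0.120 0 0.186 0; 0.112 -0.160 0 0.186 0; 0.140 -0.200 0 0.186 0' 10; python3 -c "
from h import *
plan(-.20,0,.378)"
```

```text
clock: 1.7
position: [0.2808, -0.3466, 0.4049]
ee_rot: [3.129, 0.273, 0.001]
force: [1.6, 0.5, 1.2]
width: 0.614
gripper_force: 0.0
t 1.7 shift [ 0.1333 -0.2903  0.0268] roll -0.0 | now carton [-0.3334 -0.2902  0.4049] F [1.64 0.52 1.16] w 0.0564 gf 0.0 tooly [ 0.17 -0.98  0.  ] toolx [0.98 0.17 0.  ] j7 -0.64
```

```bash
python3 -m inch '0.020 -0.045 0 0 0; 0.040 -0.090 0 0 0; 0.060 -0.135 0 0 0; 0.080 -0.180 0 0 0; 0.100 -0.220 0.01 0 0'; python3 -m inch '0.015 -0.03 0.01 0 0;0.015 -0.03 0.015 0 0;0.015 -0.03 0.015 0 0'; python3 -c "
from h import *
plan(-.20,0,.378)"
```

```text
clock: 2.2
position: [0.3415, -0.1123, 0.3958]
ee_rot: [3.128, 0.273, 0.005]
force: [1.6, -0.0, 0.2]
width: 0.178
gripper_force: 0.0
clock: 2.5
position: [0.3505, -0.0821, 0.3793]
ee_rot: [-3.129, -0.276, 0.002]
force: [-1.1, 0.5, 0.5]
width: 0.007
gripper_force: 0.0
t 2.5 shift [ 0.0191 -0.0418  0.0013] roll 0.002 | now carton [-0.219  -0.0418  0.3793] F [-1.07  0.46  0.5 ] w 0.0006 gf 0.0 tooly [ 0.17 -0.98 -0.  ] toolx [ 0.98  0.17 -0.  ] j7 -1.34
```

```bash
python3 -m inch '0.045 -0.01 0 0 0; 0.09 -0.02 0 0 0; 0.13 -0.03 0 0 0; 0.16 -0.04 0 0 0; 0.18 -0.04 -0.008 0 0'; python3 -m inch '0.02 0 -0.012 0 0; 0.04 0 -0.02 0 0; 0.055 0 -0.028 0 0; 0.07 0 -0.034 0 0; 0.085 0 -0.038 0 0'; python3 -c "
from h import *
plan(.075,0,.425)
snap('side','s2')"
```

```text
clock: 3.0
position: [0.5213, -0.0123, 0.3867]
ee_rot: [3.13, 0.272, -0.009]
force: [-10.1, -0.9, 6.5]
width: 0.006
gripper_force: 4.4
clock: 3.5
position: [0.6051, 0.0005, 0.4259]
ee_rot: [3.129, 0.268, -0.003]
force: [-2.6, -0.0, -1.6]
width: 0.005
gripper_force: 1.0
t 3.5 shift [ 0.0289 -0.0046  0.0008] roll -0.003 | now carton [ 0.0461 -0.0045  0.4259] F [-2.6  -0.01 -1.57] w 0.0004 gf 1.0 tooly [ 0.17 -0.99  0.  ] toolx [ 0.99  0.17 -0.  ] j7 -1.64
```

View pics/s2.png

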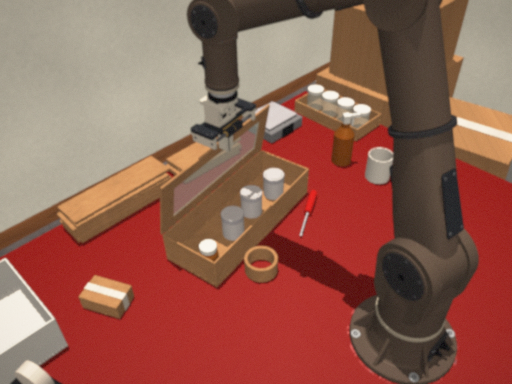

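```bash
python3 -m inch '0.012 0 0 0 0; 0.024 0 0 0 0; 0.034 0 0 0 0; 0.034 0 0 0 0; 0.034 0 0 0 0'; python3 -m inch '-0.02 0 0 0 0; -0.06 0 0 0 0; -0.10 0 0 0 0;-0.10 0 0 0 0.084;-0.10 0 0 0 0.084'
python3 - <<'E'
from h import *
plan(0,0,.39)
for n in("side","top"):
    snap(n,n+"3")
    for q in("lid_edge","tin_a_center"):
        print(n,q,[(np.round(d["point"]).tolist(),round(d["conf"],2),np.round(w2c(atz(n,d["point"],.275 if q[0]=="l" else .045)),3).tolist()) for d in arm.place_of(n,q)][:4])
a=cv2.imread("pics/top3.png")[150:240,170:325];b=cv2.imread("pics/side3.png")[100:285,150:320]
a=cv2.resize(a,(720,418));b=cv2.resize(b,None,fx=3.2,fy=3.2,interpolation=2)
cv2.imwrite("pics/ct3.png",a);cv2.imwrite("pics/cs3.png",b)
E
```

```text
clock: 4.05
position: [0.6382, 0.0081, 0.4256]
ee_rot: [3.13, 0.272, -0.0]
force: [-0.1, 0.3, -0.0]
width: 0.003
gripper_force: 0.0
clock: 4.55
position: [0.5391, -0.009, 0.4264]
ee_rot: [3.129, 0.271, 0.002]
force: [0.3, 0.8, 0.5]
width: 0.131
gripper_force: 0.0
t 4.55 shift [ 0.0206 -0.0025  0.0365] roll -0.001 | now carton [-0.0207 -0.0025  0.4264] F [0.34 0.77 0.5 ] w 0.0121 gf 0.0 tooly [ 0.17 -0.99  0.  ] toolx [0.99 0.17 0.  ] j7 -1.61
side lid_edge [([137.0, 213.0], 0.66, [0.089, -0.001, 0.275])]
side tin_a_center [([199.0, 248.0], 0.57, [0.015, -0.057, 0.045])]
top lid_edge []
top tin_a_center []
```

View pics/cs3.png

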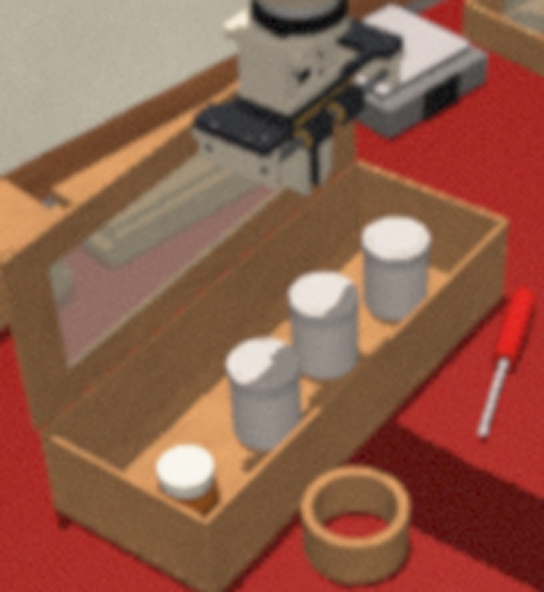

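Run:
```python
from h import *
for p in((263,362),(323,293),(396,239)): print(np.round(w2c(atz("side",(100+p[1]/3.2,150+p[0]/3.2),.085)),4))
plan(.0,-.052,.3)
print([ (np.round(d["point"]).tolist(),round(d["conf"],2),d["region"].sum(),np.round(w2c(atz("side",d["point"],.045)),3).tolist()) for d in arm.silhouettes("side","tin_a_center")])
```

```text
[-0.0093  0.0544  0.085 ]
[ 0.0015 -0.052   0.085 ]
[-0.0101 -0.1571  0.085 ]
t 4.85 shift [0.0192 0.0499 0.1255] roll -0.0 | now carton [-0.0192 -0.0021  0.4256] F [ 0.59 -0.47  0.3 ] w 0.0359 gf 0.0 tooly [ 0.17 -0.98 -0.  ] toolx [0.98 0.17 0.  ] j7 -1.61
[([297.0, 106.0], 0.59, np.int64(1586), [0.093, 0.443, 0.045])]
```

```bash
python3 -m inch '0.020 0.040 0.02 0 0.084; 0.020 0.0505 0.05 0 0.084; 0.020 0.0505 0.09 0 0.084; 0.020 0.0505 0.12 0 0.084; 0.020 0.0505 0.12 0 0.084';  python3 -c "
from h import *
plan(.001,-.0525,.219)
snap('top','t4');snap('side','s4')
a=cv2.imread('pics/top3.png')[150:240,190:325];a=cv2.imread('pics/t4.png')[150:240,190:325]
b=cv2.imread('pics/s4.png')[130:270,170:320]
cv2.imwrite('pics/m4.png',np.hstack([cv2.resize(a,(400,270)),cv2.resize(b,(400,373))[:270]]))"
```

```text
clock: 5.4
position: [0.5669, -0.0551, 0.3016]
ee_rot: [-3.129, -0.273, 0.012]
force: [-0.7, -0.4, 0.2]
width: 0.872
gripper_force: 0.0
t 5.4 shift [ 0.0028 -0.      0.0826] roll -0.0 | now carton [-0.0012 -0.0527  0.3016] F [-0.67 -0.43  0.16] w 0.0801 gf 0.0 tooly [ 0.17 -0.98 -0.  ] toolx [ 0.98  0.17 -0.01] j7 -1.58
```

View pics/m4.png

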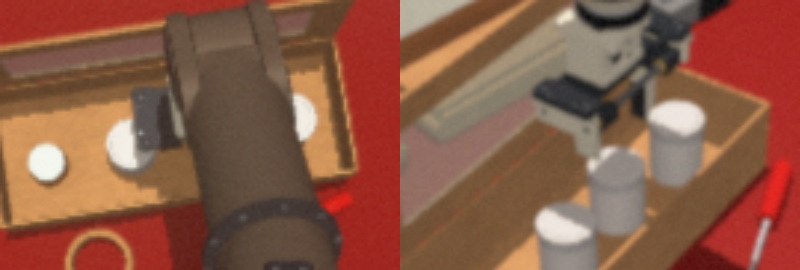

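```bash
python3 -m inch '0.001 0 0.03 0 0.084; 0.001 0 0.055 0 0.084; 0.001 0 0.075 0 0.084; 0.001 0 0.085 0 0.084; 0.001 0 0.085 0 0.084';  python3 -m inch '0 0 0 0 0.05; 0 0 0 0 0.05; 0 0 0 0 0.05; 0 0 0 0 0.05; 0 0 0 0 0.05' 20; python3 -c "
from h import *
plan(.001,-.0525,.219)"
```

```text
clock: 6.0
position: [0.5697, -0.0546, 0.2211]
ee_rot: [3.13, 0.273, 0.0]
force: [0.1, -0.3, -0.0]
width: 0.912
gripper_force: 0.0
clock: 6.5
position: [0.5697, -0.0548, 0.2218]
ee_rot: [3.129, 0.272, 0.003]
force: [-1.1, 0.5, 6.9]
width: 0.693
gripper_force: 20.0
t 6.5 shift [-0.0006 -0.0003  0.0028] roll -0.0 | now carton [ 0.0016 -0.0528  0.2218] F [-1.13  0.49  6.85] w 0.0636 gf 20.0 tooly [ 0.17 -0.98  0.  ] toolx [0.98 0.17 0.  ] j7 -1.64
```

```bash
python3 -m inch '0 0 -0.01 0 0.05; 0 0 -0.03 0 0.05; 0 0 -0.03 0 0.05; 0 0 -0.03 0 0.05; 0 0 -0.03 0 0.05' 30
cat > w.py <<'E'
from h import *
F=[]
for i in range(6):
    arm.get_image("side"); s=arm.observe(); F.append(np.r_[s["force"],s["joint_efforts"][[1,3]]])
print(np.mean(F,0).round(2),np.std(F,0).round(2)); plan(.001,-.0525,.219)
E
python3 w.py
```

```text
clock: 7.0
position: [0.5688, -0.0548, 0.2502]
ee_rot: [3.13, 0.272, -0.002]
force: [-0.9, -0.3, -2.8]
width: 0.689
gripper_force: 30.0
[ 1.900e-01 -3.000e-02 -2.160e+00 -6.758e+01 -2.456e+01] [0.39 0.23 0.37 0.21 0.08]
t 7.3 shift [ 0.     -0.0001  0.0313] roll -0.0 | now carton [ 0.001  -0.0526  0.2503] F [-0.3   0.28 -2.36] w 0.0638 gf 30.0 tooly [ 0.17 -0.98 -0.  ] toolx [ 0.98  0.17 -0.  ] j7 -1.62
```

```bash
python3 -m inch '0 0 0.012 0 0.05; 0 0 0.022 0 0.05; 0 0 0.029 0 0.05; 0 0 0.029 0 0.05; 0 0 0.029 0 0.07'; python3 -m inch '0 0 0 0 0.084; 0 0 0 0 0.084; 0 0 0 0 0.084; 0 0 -0.03 0 0.084; 0 0 -0.085 0 0.084'; python3 -c "
from h import *
plan(-.0105,-.158,.30)"
```

```text
clock: 7.8
position: [0.5691, -0.0547, 0.2211]
ee_rot: [-3.13, -0.273, 0.001]
force: [0.5, -0.0, -0.4]
width: 0.731
gripper_force: 0.0
clock: 8.3
position: [0.568, -0.0549, 0.2999]
ee_rot: [-3.129, -0.273, 0.01]
force: [1.0, -0.4, 0.2]
width: 0.914
gripper_force: 0.0
t 8.3 shift [-0.0104  0.1053 -0.0002] roll -0.0 | now carton [-1.000e-04 -5.270e-02  2.999e-01] F [ 1.04 -0.35  0.2 ] w 0.0839 gf 0.0 tooly [ 0.17 -0.98 -0.  ] toolx [ 0.98  0.17 -0.01] j7 -1.59
```

```bash
python3 -m inch '-0.005 0.04 0 0 0.084; -0.0105 0.08 0 0 0.084; -0.0105 0.1055 0 0 0.084; -0.0105 0.1055 0 0 0.084;-0.0105 0.1055 0 0 0.084'; python3 -c "
from h import *
plan(-.0105,-.158,.219)"
```

```text
clock: 8.8
position: [0.577, -0.1609, 0.3016]
ee_rot: [-3.13, -0.27, 0.0]
force: [-0.1, 0.7, 0.7]
width: 0.913
gripper_force: 0.0
t 8.8 shift [-0.0009 -0.0006  0.0826] roll -0.002 | now carton [-0.0096 -0.1586  0.3016] F [-0.07  0.75  0.72] w 0.0838 gf 0.0 tooly [ 0.17 -0.99 -0.  ] toolx [ 0.99  0.17 -0.  ] j7 -1.4
```

```bash
python3 -m inch '0 0 0.03 0 0.084; 0 0 0.055 0 0.084; 0 0 0.07 0 0.084; 0 0 0.080 0 0.084; 0 0 0.080 0 0.084';  python3 -m inch '0 0 0 0 0.05; 0 0 0 0 0.05; 0 0 0 0 0.05; 0 0 0 0 0.05; 0 0 0 0 0.05' 30;  python3 -m inch '0 0 -0.01 0 0.05; 0 0 -0.03 0 0.05; 0 0 -0.03 0 0.05; 0 0 -0.03 0 0.05; 0 0 -0.03 0 0.05'; python3 w.py
```

```text
clock: 9.3
position: [0.5769, -0.1597, 0.2208]
ee_rot: [-3.129, -0.274, 0.003]
force: [-0.7, 0.1, 0.8]
width: 0.914
gripper_force: 0.0
clock: 9.8
position: [0.5776, -0.1608, 0.2227]
ee_rot: [3.129, 0.272, 0.003]
force: [-0.3, -0.7, 6.7]
width: 0.697
gripper_force: 30.0
clock: 10.3
position: [0.5767, -0.1604, 0.2511]
ee_rot: [-3.129, -0.272, 0.002]
force: [-0.2, 0.0, -2.5]
width: 0.694
gripper_force: 30.0
[ -0.22   0.16  -1.78 -70.92 -25.4 ] [0.47 0.56 0.32 0.22 0.08]
t 10.6 shift [ 0.0105 -0.1057  0.0323] roll -0.0 | now carton [-0.0095 -0.1582  0.2513] F [ 0.07  0.98 -1.53] w 0.0633 gf 30.0 tooly [ 0.17 -0.98 -0.  ] toolx [ 0.98  0.17 -0.  ] j7 -1.43
```

```bash
python3 -m inch '0 0 0.012 0 0.05; 0 0 0.022 0 0.05; 0 0 0.029 0 0.05; 0 0 0.029 0 0.05; 0 0 0.029 0 0.07'; python3 -m inch '0 0 0 0 0.084; 0 0 0 0 0.084; 0 0 0 0 0.084; 0 0 -0.03 0 0.084; 0 0 -0.080 0 0.084'; python3 -m inch '0 -0.05 0 0 0.084; 0 -0.10 0 0 0.084; 0 -0.15 0 0 0.084; 0 -0.19 0 0 0.084;0 -0.213 0 0 0.084'; python3 -m inch '0 0 0 0 0.084;0 0 0 0 0.084'; python3 -c "
from h import *
plan(-.0105,.055,.221)"
```

```text
clock: 11.1
position: [0.5771, -0.1604, 0.2221]
ee_rot: [-3.13, -0.273, 0.001]
force: [-0.3, 0.4, 0.8]
width: 0.733
gripper_force: 0.0
clock: 11.6
position: [0.5759, -0.1604, 0.3007]
ee_rot: [-3.128, -0.273, 0.01]
force: [2.0, -0.5, 1.0]
width: 0.915
gripper_force: 0.0
clock: 12.1
position: [0.5393, 0.0533, 0.3032]
ee_rot: [-3.128, -0.279, -0.001]
force: [0.7, 0.5, -0.4]
width: 0.915
gripper_force: 0.0
clock: 12.3
position: [0.5403, 0.0496, 0.3028]
ee_rot: [3.129, 0.274, 0.0]
force: [0.2, -0.7, -0.6]
width: 0.916
gripper_force: 0.0
t 12.3 shift [-0.0012 -0.      0.0818] roll 0.001 | now carton [-0.0093  0.055   0.3028] F [ 0.23 -0.74 -0.62] w 0.0841 gf 0.0 tooly [ 0.17 -0.98  0.  ] toolx [0.98 0.17 0.  ] j7 -1.79
```

```bash
python3 -m inch '0 0 0.03 0 0.084; 0 0 0.055 0 0.084; 0 0 0.07 0 0.084; 0 0 0.080 0 0.084; 0 0 0.080 0 0.084';  python3 -m inch '0 0 0 0 0.05; 0 0 0 0 0.05; 0 0 0 0 0.05; 0 0 0 0 0.05; 0 0 0 0 0.05' 30;  python3 -m inch '0 0 -0.01 0 0.05; 0 0 -0.03 0 0.05; 0 0 -0.03 0 0.05; 0 0 -0.03 0 0.05; 0 0 -0.03 0 0.05'; python3 w.py
```

```text
clock: 12.8
position: [0.5401, 0.0481, 0.2216]
ee_rot: [3.129, 0.27, -0.003]
force: [-0.3, -0.3, 0.0]
width: 0.917
gripper_force: 0.0
clock: 13.3
position: [0.5407, 0.049, 0.2236]
ee_rot: [3.129, 0.272, 0.002]
force: [-0.8, -1.3, 6.9]
width: 0.693
gripper_force: 30.0
clock: 13.8
position: [0.5399, 0.0492, 0.252]
ee_rot: [3.13, 0.273, -0.002]
force: [-0.5, -0.1, -5.0]
width: 0.691
gripper_force: 30.0
[-2.400e-01  3.000e-02 -4.660e+00 -6.507e+01 -2.447e+01] [0.45 0.4  0.49 0.2  0.08]
t 14.1 shift [0.0105 0.1073 0.0333] roll -0.0 | now carton [-0.0095  0.0548  0.2523] F [-0.55 -0.01 -5.1 ] w 0.0637 gf 30.0 tooly [ 0.17 -0.98 -0.  ] toolx [ 0.98  0.17 -0.  ] j7 -1.82
```

```bash
python3 -m inch '0 0 -0.03 0 0.05; 0 0 -0.06 0 0.05; 0 0 -0.09 0 0.05; 0 0 -0.12 0 0.05; 0 0 -0.14 0 0.05' 35; python3 -m inch '0 0 0 0 0.05; 0 0 0 0 0.05; 0 0 0 0 0.05; 0 0 0 0 0.05; 0 0 0 0 0.05'; python3 w.py; python3 -c "
from h import *
snap('side','s5')"
```

```text
clock: 14.6
position: [0.5404, 0.0495, 0.3948]
ee_rot: [-3.13, -0.273, -0.003]
force: [0.2, 1.1, -4.1]
width: 0.692
gripper_force: 35.0
clock: 15.1
position: [0.5401, 0.0493, 0.3917]
ee_rot: [3.13, 0.273, -0.003]
force: [0.7, 0.5, -5.0]
width: 0.691
gripper_force: 35.0
[-1.000e-02  5.000e-02 -4.560e+00 -5.868e+01 -3.162e+01] [0.29 0.68 0.45 0.03 0.03]
t 15.4 shift [0.0104 0.1073 0.1737] roll -0.0 | now carton [-0.0093  0.0548  0.3926] F [-0.04  1.28 -4.38] w 0.0635 gf 35.0 tooly [ 0.17 -0.98  0.  ] toolx [ 0.98  0.17 -0.  ] j7 -1.74
```

View pics/s5.png

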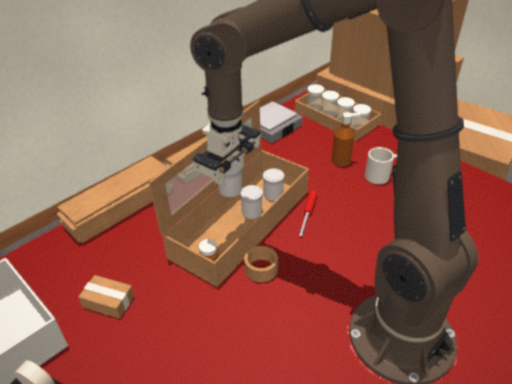

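Run:
```python
from h import *
for th in(1.4,1.57,1.75): print(th,np.round(proj("side",c2w(.09-.18*np.cos(th),.235,.095+.18*np.sin(th)))))
a=cv2.imread("pics/side3.png").astype(int);b=cv2.imread("pics/s5.png").astype(int)
print(np.abs(a-b)[150:250,145:175].mean())
print([(np.round(d["point"]).tolist(),round(d["conf"],2)) for d in arm.place_of("side","lid_edge")])
```

```text
1.4 [188. 161.]
1.57 [182. 152.]
1.75 [178. 142.]
2.4121111111111113
[]
```

Lid corner lies at row ~181, column 152, matching 1.57 rad and unchanged since the push. The two lighter tins stand near (251,200) and (273,184), and the heaviest is held up clear of the carton.

```bash
python3 -c "
from cell import arm
print(arm.sign_off())"
```

```text
the job is handed in; nothing more can be done
None
```

The job is handed in: the lid stands upright at about 1.57 rad, and the heaviest tin (about 4.6 N, against about 2.2 N and 1.8 N for the others) is held up still, with its base about 8 cm above the rim by calculation, while the two lighter tins stand in the carton.

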